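# Set the dosing valve's scale sleeve to 7 and lock it

### The arm

A 6-joint arm with a two-finger parallel gripper is mounted at the origin on the work surface. World frame = base frame: x ahead of the robot, y to its left, z up, the work surface at z = 0. Lengths are in m, angles in rad, forces in N, time in s.
With the tool pointing down it reaches from about 0.35 to 0.775 m from the base axis. Payload 7.3 kg.
Tool frame: the origin (TCP) lies between the finger pads; the fingertips stand 14 mm ahead of it and the grasp point (between the pads) lies 5 mm behind it; z points along the fingers, y is the line along which they close (so a half turn about z gives the same grasp; the last joint's range is limited). The gripper opens to 92 mm and grips with 3 to 60 N. Pads are 19 mm wide; open, the fingers measure 130 mm over their backs; the gripper's body (75 mm by 190 mm) begins 47 mm behind the grasp point.
Start: joints at [1.052, 0.342, 1.524, -0, 1.275, -0.146], TCP at [0.191, 0.489, 0.241] pointing down, gripper open.
Joint ranges: [-2.53, 2.53], [-0.77, 2.02], [0.04, 2.7], [-1, 4.14], [0.28, 2.66], [-3.11, 3.11]. Speed limits (rad/s): [2.57, 2.57, 3.14, 3.14, 3.14, 3.14].

### API

Orientations are given as [roll, pitch, yaw] about the fixed x, y, z axes, in that order (R = Rz(yaw) Ry(pitch) Rx(roll)).
In Python, from cell import robot, eyes gives the robot as it stands. The module is installed in compiled form; this text tells all that it offers.
- The arm moves only by the shell command python3 -m handwheel 'ROWS' [FORCE]. ROWS is JSON, one flat list of numbers, 5 for each row, row after row: the shift along the world's x, y, z in mm, then the turn about the world's z in rad, then the opening, from 0 (shut) to 1 (fully open). In form: [x, y, z, spin, jaw, x, y, z, spin, jaw, ...]. A call has 1 to 8 rows; each row shifts and turns the commanded pose from where the row before left it; what a row does not reach is not made up. A row lasts 1/10 s, in which the tool goes at most 50 mm and 8.59 degrees, less where a joint would pass 70% of its speed; a pose out of reach is approached as far as the arm can. A call with a gripper value outside its range is refused whole. The fingers move at their own pace and stop on an object; FORCE is the grip in N (left out, the last holds). Time passes only in rows, so rows that do not move let the fingers close. It gives the time, the measured TCP pose, the force, the opening and the grip force at its end, in the units of the state.
- robot.observe(): the state, without advancing time (a new reading comes with each control period).
- eyes.read_camera(name): name is "scene" or "top" or "wrist"; returns (picture, depth): 420x560x3 uint8, blue, green, red; 420x560 float32, m along the optical axis (not along the pixel's ray), 0 where there is no reading.
- eyes.calibration(name): a dict with "fx", "fy", "cx", "cy" (pixels), "world_to_cam" (4x4, takes a point from world to camera coordinates). Camera axes: x right, y down, z forward; pixel columns grow to the right and rows downward; lengths in m; the calibration is good to about 2 mm. The wrist camera is an equidistant fisheye: a pixel r from the principal point sees the ray r / f radians off the axis. A picture is of the moment at which its call begins: read the wrist's pose just before it. calibration takes no time and is no camera call; for the wrist camera it gives the pose at the moment of the call.
- robot.hand_in(): hands the job in; it is judged then, once.
The state is a dict: "time": time; "qpos": joint angles; "qvel": joint speeds; "joint_efforts": joint torques, N m; "tool_pos": TCP position; "tool_rot": TCP orientation; "contact_force": force on the tool from outside, world axes, zero at the start; "torque": the same for the moment, N m; "opening": finger opening in m; "grip_force": force on a finger pad.
Only numpy, scipy, OpenCV 4.12 (cv2) and the standard library are available. Lean on these libraries where they do the work, as an engineer would, in place of code of your own. Each camera call takes 0.05 s, during which the arm holds its last target. There are 200 camera calls.

### The job

On the dosing valve with the tilted head, raise the small lock lever all the way, turn the clicking scale sleeve up until its mark 7 stands at the index fin (never beyond mark 8), then lower the lever fully home so that it locks the sleeve there. Leave the hand-wheel valve and everything else on the bench as it is.

Things in the scene. Friction and masses are not known exactly. Their poses are not given: they have to be found in the camera images.
- head: Tilted head of the bolted-down dosing valve: aluminium disc housing, radius 46 mm, z 0 to 34 mm in the head frame. Origin: on the sleeve's axis at the housing's underside, 70 mm above the bench. z = sleeve's axis, up, leaning 25 degrees from vertical to the robot side; x points to the index fin, y to the lock lever. A white gauge cylinder lies behind, on +x.
- sleeve (a joint): Sleeve angle about the head's z (counter-clockwise seen from above positive): 0 = mark 0 at the index, one mark = one click = 0.5236 rad, mark 7 = 3.665 rad, stop at mark 10. Knurled steel grip 44 mm across, z 42 to 78 mm in the head frame, over a scale skirt, radius 46 mm, z 36 to 42. About 0.15 N m passes a click; let go, the sleeve settles on the nearest mark.
- sleeve_grip (a point): Fixed point on the sleeve's axis at head z = 62 mm, mid-height of the knurled grip; axes as the head's.
- index (a point): Top of the fixed index, a dark fin 10 x 4 mm at head x = 46 to 56 mm, z to 43. The scale's black lines on the skirt stand 30 degrees apart, numbers growing clockwise seen from above: 0 one long line, 1 to 4 short lines at the rim, 5 two long parallel lines, 6 to 9 short, 10 three long; a gap without line between 10 and 0. The line at the fin is the set number.
- lever (a joint): Lock lever angle: 0 = fully down (square to the sleeve's axis, locked), 1.1 rad = fully raised; it stays where left, about 2 N at its end moves it. Down, its nose stops the sleeve from passing from mark 3 to 4 and locks it on any mark from 4 up; it goes fully down only with the sleeve on a mark. Steel bar 9 mm wide, 7 mm thick, from two cheeks (24 mm wide) to the finger piece.
- lever_pivot (a point): Pivot of the lever, at (0, 58, 30) mm in the head frame; the lever turns about the head's x axis through it, its end rising from head +y towards head +z.
- lever_end (a point): Centre of the dark steel roller-shaped finger piece (diameter 16 mm, 16 mm long along the head's x, flat ends) at the lever's end, 60 mm from the pivot; with the lever down it is at (0, 118, 30) mm in the head frame.
- wheel (a joint): Turn of the shut-off valve's dark hand wheel (80 mm across) on its own brass-coloured base beyond the dosing valve's right side as the robot sees it; a bystander, reads 0, to be left alone.
- motor: Bystander: loose stepper motor, 56 x 56 x 50 mm, black between aluminium end plates, a thin shaft up to 72 mm; origin at its underside.
- blank: Bystander: loose steel blank flange, a disc 55 mm across and 10 mm high; origin at its underside.
- clampring: Bystander: loose aluminium ring, 52 mm across and 16 mm high; origin at its underside.
- driver: Bystander: loose screwdriver 170 mm long with a black handle, lying on the robot's side of the valve; origin under its middle.
- solvent: Bystander: loose white plastic bottle, 60 mm across and 150 mm high; origin at its underside.

How it is judged:
By the outcome, as a careful person would: the job done as asked, in the order asked, and still so for the second after the job is handed in, with the robot touching nothing.
It also fails if it takes over 72 s, if anything falls off the work surface, if the arm or the gripper's body presses on something with over 40 N, if the wrist force passes 120 N, or if a joint passes its speed limit or range.

## Working session

There is one attempt and no reset: what is moved stays moved. The work goes in short steps, Python scripts to look and compute and a shell command to move; the robot and the scene stay as the last step left them, time stands still between calls to the robot, and variables do not carry over. Pictures are saved under pics/ and viewed, at most 10 in all, crops included, and the job is handed in when it is done.

```bash
mkdir -p pics
cat > h.py <<'E'
import numpy as np, cv2
from cell import robot, eyes
def shot(n,f=None):
    p,d=eyes.read_camera(n); c=eyes.calibration(n)
    if f: cv2.imwrite('pics/'+f,p)
    return p,d,c
def world(d,c,u,v):
    z=d[v,u]; q=np.array([(u-c['cx'])/c['fx']*z,(v-c['cy'])/c['fy']*z,z,1])
    return (np.linalg.inv(c['world_to_cam'])@q)[:3]
def cloud(d,c):
    v,u=np.mgrid[:420,:560]; 
    q=np.stack([(u-c['cx'])/c['fx']*d,(v-c['cy'])/c['fy']*d,d,np.ones_like(d)],-1)
    return (q@np.linalg.inv(c['world_to_cam']).T)[...,:3]
def proj(c,P):
    q=c['world_to_cam']@np.r_[P,1]; return c['fx']*q[0]/q[2]+c['cx'],c['fy']*q[1]/q[2]+c['cy']
E
python3 - <<'E'
from h import *
s=robot.observe(); print(s)
for n in('scene','top'):
    p,d,c=shot(n,n+'0.png'); np.savez(n+'0.npz',p=p,d=d,**c); print(c)
E
```

```text
{'time': 0.0, 'qpos': array([ 1.05200559e+00,  3.42705441e-01,  1.52503802e+00,  2.88867351e-05,
        1.27540756e+00, -1.46006319e-01]), 'qvel': array([ 1.65479632e-03,  5.06906875e-04,  1.45762889e-04, -7.33022306e-05,
        3.46702256e-04,  1.18821114e-04]), 'joint_efforts': array([ 4.14915803e-04, -4.31251752e+01, -2.44209212e+01,  7.19240773e-02,
        5.60950523e-02, -1.06978807e-04]), 'tool_pos': array([0.19098552, 0.48860246, 0.2400466 ]), 'tool_rot': array([-3.14005489e+00, -2.54052277e-04,  2.76879961e+00]), 'contact_force': array([-0.03333003, -0.1266053 ,  0.47366815]), 'torque': array([ 0.07222242, -0.01376389, -0.0063582 ]), 'grip_force': 0.0, 'opening': 0.09169886206477715}
{'fx': 387.30644610700426, 'fy': 387.30644610700426, 'cx': 280.51832627703584, 'cy': 210.06084588641332, 'world_to_cam': array([[-2.02165075e-01,  9.79350920e-01, -1.02828656e-03,
         5.97874326e-02],
       [ 8.07592930e-01,  1.66115346e-01, -5.65861601e-01,
        -4.04824044e-01],
       [-5.54006265e-01, -1.15227890e-01, -8.24499601e-01,
         1.19500968e+00],
       [ 0.00000000e+00,  0.00000000e+00,  0.00000000e+00,
         1.00000000e+00]])}
{'fx': 406.9294725537304, 'fy': 406.9294725537304, 'cx': 280.4309196450648, 'cy': 199.5890390794866, 'world_to_cam': array([[ 0.02403476, -0.99961815,  0.01363408,  0.04191868],
       [-0.98006265, -0.02625078, -0.19694695,  0.57243778],
       [ 0.19722965, -0.00862868, -0.98031934,  0.96379415],
       [ 0.        ,  0.        ,  0.        ,  1.        ]])}
```

View pics/scene0.png

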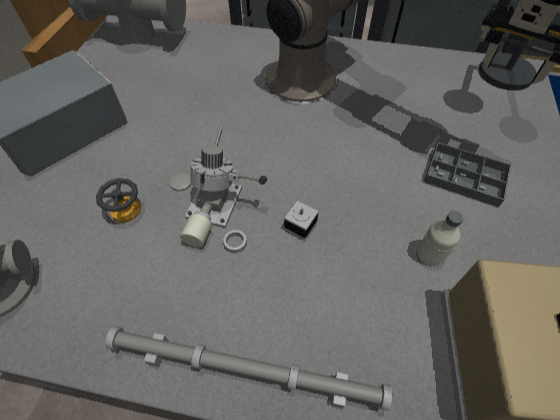

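View pics/top0.png

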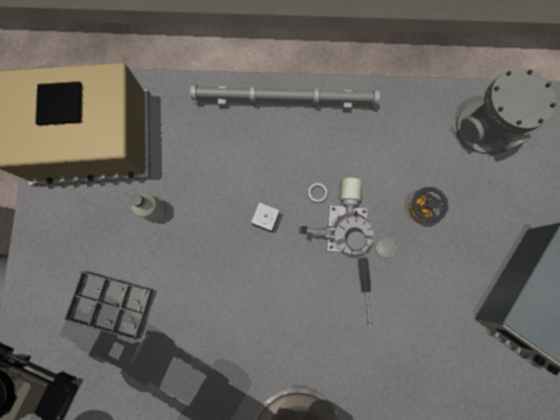

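The scene view shows the dosing valve near (212,175), its lever ball at (263,180), the gauge at (196,230), and the hand wheel at (118,195). In the top view the sleeve is at (355,238), the lever end at (304,230) and the gauge at (351,190). The driver lies at (366,285), on the robot's side.

```bash
cat > fit.py <<'E'
import numpy as np
def R(psi,t=np.radians(25)):
    z=np.array([-np.sin(t)*np.cos(psi),-np.sin(t)*np.sin(psi),np.cos(t)])
    x=np.array([np.cos(t)*np.cos(psi),np.cos(t)*np.sin(psi),np.sin(t)])
    return np.stack([x,np.cross(z,x),z],1)
E
python3 - <<'E'
from h import *; from fit import R
from scipy.optimize import least_squares
L={}
for n,box in(('scene',(150,120,300,260)),('top',(285,170,410,270))):
    c=dict(np.load(n+'0.npz')); p=c['p'];d=c['d']; W=cloud(d,c)
    a,b,e,f=box
    cv2.imwrite(f'pics/{n}crop.png',cv2.resize(p[b:f,a:e],None,fx=4.5,fy=4.2 if n=='scene' else 4.5,interpolation=3))
    m=np.zeros(d.shape,bool); m[b:f,a:e]=1
    hi=m&(W[...,2]>0.06)&(d>0)
    P=W[hi]; print(n,len(P),P.min(0),P.max(0)); L[n]=P
    u,v=(263,180) if n=='scene' else (304,230)
    for dv in(-3,0,3): print([np.round(world(d,c,u+du,v+dv),3) for du in(-3,0,3)])
    np.save(n+'P.npy',P)
    # sleeve top highest
    T=P[P[:,2]>P[:,2].max()-.012]; print('top',T.mean(0),len(T))
E
```

```text
scene 1851 [ 0.44042445 -0.16185467  0.06000348] [0.6324182  0.00831661 0.1510841 ]
[array([ 0.403, -0.031, -0.001]), array([0.487, 0.001, 0.106]), array([0.48 , 0.006, 0.1  ])]
[array([ 0.496, -0.004,  0.106]), array([0.496, 0.003, 0.107]), array([0.491, 0.008, 0.102])]
[array([ 0.5  , -0.003,  0.101]), array([0.499, 0.004, 0.101]), array([ 0.422, -0.011,  0.003])]
top [ 0.47641502 -0.1148102   0.1442965 ] 197
top 1552 [ 0.43992076 -0.16276496  0.06000063] [0.62335843 0.00840537 0.15076185]
[array([0.497, 0.007, 0.107]), array([ 0.497, -0.   ,  0.107]), array([ 0.498, -0.008,  0.101])]
[array([0.49 , 0.007, 0.104]), array([ 0.49 , -0.   ,  0.104]), array([ 0.491, -0.008,  0.1  ])]
[array([0.483, 0.006, 0.099]), array([ 0.483, -0.001,  0.101]), array([ 0.496, -0.016, -0.004])]
top [ 0.47341607 -0.11612712  0.14331819] 191
```

View pics/topcrop.png

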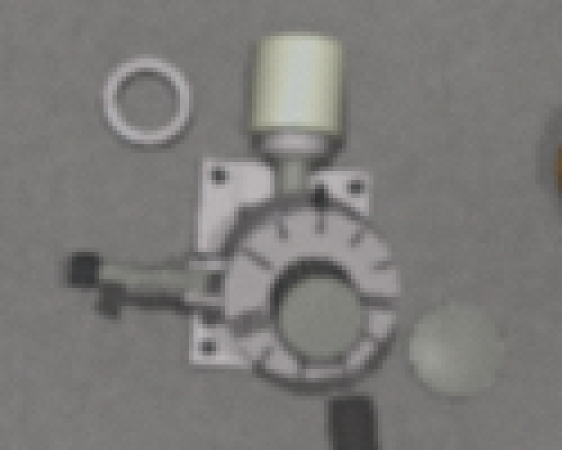

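View pics/scenecrop.png

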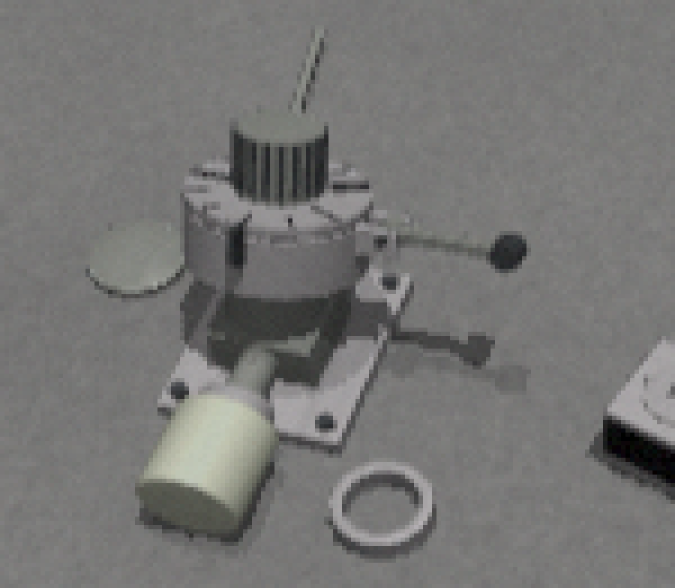

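The top crop shows the fin at (320,195) with a short line at it. Counter-clockwise from there come a short line and a long single line at (257,258), which is mark 0, and further round the thick triple at (245,325), mark 10. The double line at (375,300), mark 5, is 90° clockwise, so the sleeve reads 2. The scene crop shows the lever down, with the black finger piece at (507,252). Next I fit the head pose to both clouds.

Run:
```python
from h import *; from fit import R
from scipy.optimize import least_squares
Ps={n:np.load(n+'P.npy') for n in('scene','top')}
def sdf(Q,o=0):
    def cyl(c,ax,r,h):
        q=Q-c; a=np.abs(q[:,ax])-h; ro=np.linalg.norm(np.delete(q,ax,1),axis=1)-r
        return np.minimum(np.maximum(a,ro),0)+np.hypot(np.maximum(a,0),np.maximum(ro,0))
    return np.min(np.abs([cyl([0,0,.021],2,.046,.021),cyl([0,0,.060],2,.022,.018),cyl([0,.118,.030],0,.008,.008)]),0)
def run(P,free=False):
    f=lambda v: sdf((P-np.r_[v[:2],.07+(v[3] if free else 0)])@R(v[2]))
    s=least_squares(f,[.505,-.12,0]+([0] if free else []),loss='cauchy',f_scale=.002); r=f(s.x); return s.x,np.median(r)
for n,P in list(Ps.items())+[('both',np.vstack(list(Ps.values())))]:
    for fr in(0,1):
        x,r=run(P,fr); print(n,x.round(4),r)
x,_=run(np.vstack(list(Ps.values())),True); 
A=R(x[2]); o=np.r_[x[:2],.07+x[3]]; np.savez('pose.npz',A=A,o=o)
print('lever_end',o+A@[0,.118,.03],'grip',o+A@[0,0,.062]); print(A.round(3))
for n in('scene','top'):
    P=Ps[n]; Q=(P-o)@A; m=np.linalg.norm(Q-[0,.118,.03],axis=1)<.016; print(n,'lever blob head',Q[m].mean(0),m.sum(), Q[m].min(0),Q[m].max(0))
```

```text
scene [ 0.4963 -0.1183 -0.06  ] 0.0011369537320748448
scene [ 0.4963 -0.1184 -0.0614  0.0012] 0.0007900667611270284
top [ 0.4983 -0.1181 -0.0571] 0.0010554934557077764
top [ 0.4978 -0.1179 -0.058  -0.0006] 0.0009666691854080638
both [ 0.497  -0.1182 -0.0595] 0.0011987294509428655
both [ 4.970e-01 -1.182e-01 -5.980e-02  1.000e-04] 0.0011854247625412567
lever_end [4.91395404e-01 3.36703933e-04 9.73036120e-02] grip [ 0.47084674 -0.11664468  0.12630546]
[[ 0.905  0.06  -0.422]
 [-0.054  0.998  0.025]
 [ 0.423  0.     0.906]]
scene lever blob head [0.00463515 0.11646591 0.03487707] 72 [-0.0093371   0.10400314  0.02490919] [0.01007627 0.12593158 0.04150312]
top lever blob head [0.00198762 0.11592917 0.03428777] 65 [-0.00688721  0.10291059  0.0263483 ] [0.00974488 0.12589454 0.0414175 ]
```

```bash
python3 -m handwheel '[25,-40,-4,-0.105,1, 25,-40,-4,-0.105,1, 25,-40,-4,-0.105,1, 25,-40,-4,-0.105,1, 25,-40,-4,-0.105,1, 25,-40,-4,-0.105,1, 25,-40,-4,-0.105,1, 25,-40,-4,-0.105,0.6]'; python3 -m handwheel '[25,-40,-4,-0.105,0.6, 25,-40,-4,-0.105,0.6, 25,-40,-4,-0.105,0.5, 25,-40,-4,-0.105,0.5, 0,0,0,0,0.5, 0,0,0,0,0.5]' 15
```

```text
time: 0.9
tool_pos: [0.3917, 0.1672, 0.2085]
tool_rot: [3.142, -0.0, 1.925]
contact_force: [1.4, -0.1, -0.3]
opening: 0.0873
grip_force: 0.0
time: 1.5
tool_pos: [0.4909, 0.0083, 0.192]
tool_rot: [-3.14, -0.0, 1.507]
contact_force: [-0.2, 0.1, 1.2]
opening: 0.0464
grip_force: 0.0
```

```bash
python3 -m handwheel '[0,-4,-25,0,0.5, 0,-4,-25,0,0.5, 0,0,-25,0,0.5, 0,0,-23,0,0.5, 0,0,0,0,0.5, 0,0,0,0,0.1, 0,0,0,0,0.1, 0,0,0,0,0.1]' 15; python3 -m handwheel '[0,0,0,0,0.1, 0,0,0,0,0.1]' 15;python3 - <<'E'
from h import *
shot('wrist','w1.png')
z=np.load('pose.npz');A=z['A'];o=z['o']
a0=np.array([0,.118,.03]); prev=a0
for k in range(1,9):
    t=1.13*k/8; p=np.array([0,.058+.06*np.cos(t),.03+.06*np.sin(t)]); print((A@(p-prev)*1000).round(1)); prev=p
E
```

```text
time: 2.3
tool_pos: [0.4918, 0.0012, 0.096]
tool_rot: [3.139, 0.0, 1.509]
contact_force: [0.4, 0.2, 0.1]
opening: 0.0265
grip_force: 0.0
time: 2.5
tool_pos: [0.4911, 0.0011, 0.0952]
tool_rot: [3.141, -0.0, 1.509]
contact_force: [-1.0, 1.8, 0.6]
opening: 0.0187
grip_force: 15.0
[-3.6 -0.4  7.7]
[-3.6 -1.6  7.5]
[-3.5 -2.7  7.2]
[-3.4 -3.8  6.8]
[-3.2 -4.8  6.2]
[-2.9 -5.8  5.5]
[-2.6 -6.6  4.7]
[-2.2 -7.3  3.8]
```

View pics/w1.png

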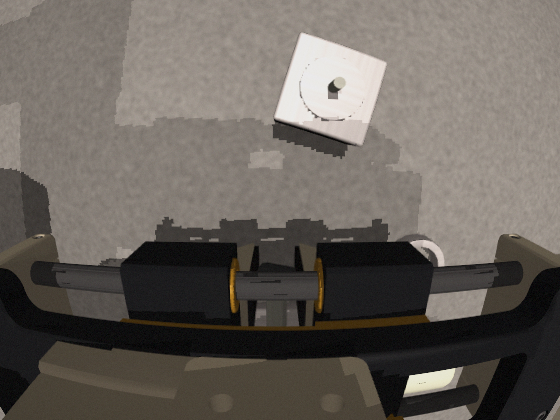

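The wrist view shows the roller held between the pads at about (278,285). The opening of 18.7 mm matches the roller's size. Now the arc upward.

```bash
python3 -m handwheel '[-3.6,-0.4,7.7,0,0.1, -3.6,-1.6,7.5,0,0.1, -3.5,-2.7,7.2,0,0.1, -3.4,-3.8,6.8,0,0.1, -3.2,-4.8,6.2,0,0.1, -2.9,-5.8,5.5,0,0.1, -2.6,-6.6,4.7,0,0.1, -2.2,-7.3,3.8,0,0.1]' 20; python3 -m handwheel '[0,0,0,0,0.1, -1,-3,2,0,0.1, 0,0,0,0,0.1]'
```

```text
time: 3.35
tool_pos: [0.4669, -0.0319, 0.1455]
tool_rot: [3.139, -0.001, 1.508]
contact_force: [4.5, 7.4, 0.2]
opening: 0.0187
grip_force: 19.9
time: 3.65
tool_pos: [0.4665, -0.0341, 0.1468]
tool_rot: [3.138, -0.003, 1.508]
contact_force: [8.5, 11.6, -4.0]
opening: 0.0188
grip_force: 20.0
```

```bash
python3 -m handwheel '[0,0,0,0,0.5, 0,0,0,0,0.5, 0,0,0,0,0.5, 0,0,15,0,0.5, 0,0,25,0,0.65, 0,0,25,0,0.65, 0,-12,5,0.14,0.65, 0,-12,0,0.14,0.65]'; python3 -m handwheel '[0,-12,0,0.14,0.65, 0,-12,0,0.14,0.65, 0,-12,0,0.14,0.65, 0,-12,0,0.14,0.65, 0,-10,0,0.145,0.65, 0,0,0,0,0.65, 0,0,0,0,0.65]'
python3 - <<'E'
from h import *
print(robot.observe()['qpos'].round(2))
p,d,c=shot('scene','s2.png'); z=np.load('pose.npz');A=z['A'];o=z['o']
Q=(cloud(d,c)-o)@A
m=(abs(Q[...,0])<.014)&(Q[...,1]>.07)&(Q[...,1]<.13)&(Q[...,2]>.0)&(Q[...,2]<.11)&(d>0)
q=Q[m]; q=q[q[:,2]>.06]; print(len(q),q.mean(0),q.min(0),q.max(0))
E
```

```text
time: 4.45
tool_pos: [0.4652, -0.0597, 0.2175]
tool_rot: [3.14, 0.001, 1.795]
contact_force: [-0.1, -0.2, -0.5]
opening: 0.06
grip_force: 0.0
time: 5.15
tool_pos: [0.4647, -0.1171, 0.216]
tool_rot: [-3.141, -0.001, 2.489]
contact_force: [-0.7, 0.4, -0.2]
opening: 0.0597
grip_force: 0.0
[-0.41  0.28  1.68 -0.    1.18 -1.32]
83 [0.00535901 0.08375359 0.08184706] [-0.00715417  0.07095978  0.06088608] [0.01144002 0.09237385 0.09279819]
```

```bash
python3 -m handwheel '[3,1,-20,0,0.65, 0,0,-20,0,0.65, 0,0,-20,0,0.65, 0,0,-19,0,0.65, 0,0,0,0,0.65, 0,0,0,0,0.4, 0,0,0,0,0.4, 0,0,0,0,0.4]' 35; python3 -m handwheel '[0,0,0,0.1,0.3, 0,0,0,0.12,0.3, 0,0,0,0.12,0.3, 0,0,0,0.12,0.3]'
```

```text
time: 6.0
tool_pos: [0.4678, -0.117, 0.138]
tool_rot: [-3.14, 0.001, 2.494]
contact_force: [-4.4, -5.5, -0.7]
opening: 0.0456
grip_force: 34.3
time: 6.4
tool_pos: [0.4672, -0.1172, 0.1381]
tool_rot: [-3.14, -0.001, 2.956]
contact_force: [-6.8, -7.9, 2.2]
opening: 0.0435
grip_force: 35.0
```

Grip holds and turns; finish the stroke, release and look.

```bash
python3 -m handwheel '[0,0,0,0.12,0.3, 0,0,0,0.12,0.3, 0,0,0,0.12,0.3, 0,0,0,0.12,0.3, 0,0,0,0.12,0.3, 0,0,0,0.12,0.3, 0,0,0,0,0.3, 0,0,0,0,0.3]'; python3 -m handwheel '[0,0,0,0,0.65, 0,0,0,0,0.65, 0,0,0,0,0.65, 0,0,20,0,0.65, 0,0,30,0,0.65, 0,0,30,0,0.65, -50,0,20,0,0.65, -50,0,20,0,0.65]';  python3 -m handwheel '[-40,0,0,0,0.65, -30,0,0,0,0.65, 0,0,0,0,0.65]'
python3 - <<'E'
from h import *
p,d,c=shot('top'); z=np.load('pose.npz');A=z['A'];o=z['o']
# ortho view of skirt: head x up, head y left, +-60 mm at 4 px/mm -> 480
g=np.arange(-60,60,.25)/1000
M1=np.zeros((480,480),np.float32);M2=M1.copy()
for i,x in enumerate(g[::-1]):
    for j,y in enumerate(g[::-1]):
        M1[i,j],M2[i,j]=proj(c,o+A@[x,y,.042])
cv2.imwrite('pics/rect2.png',cv2.resize(cv2.remap(p,M1,M2,cv2.INTER_CUBIC),(480,480)))
E
```

```text
time: 7.2
tool_pos: [0.4686, -0.1177, 0.1382]
tool_rot: [-3.138, 0.0, -2.612]
contact_force: [-0.9, -7.4, -2.0]
opening: 0.0454
grip_force: 33.6
time: 8.0
tool_pos: [0.3747, -0.1157, 0.2551]
tool_rot: [-3.141, 0.0, -2.608]
contact_force: [-0.0, -1.1, 1.0]
opening: 0.0596
grip_force: 0.0
time: 8.3
tool_pos: [0.3026, -0.1152, 0.2547]
tool_rot: [-3.141, -0.0, -2.611]
contact_force: [0.2, -0.5, -0.3]
opening: 0.0597
grip_force: 0.0
```

View pics/rect2.png

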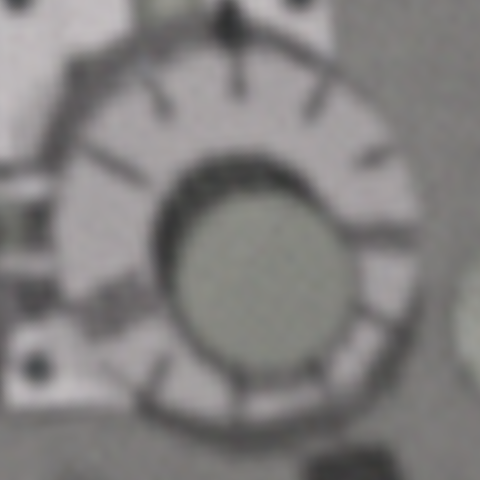

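The rectified view still reads 2: short line at the fin (237,75), long line 0 at (115,165), triple 10 at (110,300). The fingers slipped. I'll retry with 60 N and a slightly lower grip, and watch the torque.

```bash
python3 -m handwheel '[30,0,0,-0.145,0.65, 40,0,0,-0.145,0.65, 50,0,-20,-0.145,0.65, 45,0,-20,-0.145,0.65, 0,-1,-20,-0.145,0.65, 0,0,-20,-0.145,0.65, 0,0,-20,-0.145,0.65, 0,0,0,-0.145,0.65]' 60;  python3 -m handwheel '[0,0,-20,0,0.65, 0,0,0,0,0.65, 0,0,0,0,0.65]'
python3 - <<'E'
from h import *
s=robot.observe(); print(s['torque'].round(2),s['tool_pos'].round(4),s['tool_rot'].round(3))
E
```

```text
time: 9.15
tool_pos: [0.4665, -0.116, 0.1526]
tool_rot: [-3.141, -0.005, 2.508]
contact_force: [-0.6, 0.4, 0.3]
opening: 0.0599
grip_force: 0.0
time: 9.45
tool_pos: [0.4673, -0.1167, 0.1355]
tool_rot: [3.142, -0.001, 2.515]
contact_force: [0.8, -0.2, 0.1]
opening: 0.0599
grip_force: 0.0
[0.02 0.01 0.  ] [ 0.4673 -0.1167  0.1355] [ 3.142e+00 -1.000e-03  2.515e+00]
```

```bash
T(){ python3 -c "
from cell import robot
s=robot.observe(); print('TQ',s['torque'].round(2),s['qpos'].round(2))"; }
python3 -m handwheel '[0,0,0,0,0.3, 0,0,0,0,0.3, 0,0,0,0,0.3, 0,0,0,0,0.3]' 60; T
python3 -m handwheel '[0,0,0,0.1,0.3, 0,0,0,0.1,0.3]'; T
python3 -m handwheel '[0,0,0,0.1,0.3, 0,0,0,0.1,0.3]'; T
python3 -m handwheel '[0,0,0,0.1,0.3, 0,0,0,0.1,0.3]'; T
```

```text
time: 9.85
tool_pos: [0.4675, -0.117, 0.1363]
tool_rot: [3.14, 0.002, 2.514]
contact_force: [1.8, 2.1, 1.0]
opening: 0.0449
grip_force: 58.3
TQ [ 0.56 -0.55  0.19] [-0.4   0.38  1.79  0.    0.97 -1.35]
time: 10.05
tool_pos: [0.4666, -0.1166, 0.1367]
tool_rot: [3.14, -0.0, 2.716]
contact_force: [-4.2, 2.4, 8.5]
opening: 0.0435
grip_force: 60.2
TQ [ 0.87  0.1  -0.88] [-0.41  0.38  1.79  0.    0.97 -1.55]
time: 10.25
tool_pos: [0.4669, -0.117, 0.1365]
tool_rot: [3.14, 0.001, 2.914]
contact_force: [6.3, -0.9, -2.0]
opening: 0.0427
grip_force: 59.9
TQ [ 0.35 -1.77 -1.34] [-0.41  0.38  1.79  0.    0.97 -1.75]
time: 10.45
tool_pos: [0.4675, -0.1174, 0.1362]
tool_rot: [3.141, 0.002, 3.113]
contact_force: [8.3, 0.1, -3.2]
opening: 0.043
grip_force: 60.0
TQ [-0.19 -1.39 -1.94] [-0.41  0.38  1.79  0.    0.97 -1.95]
```

```bash
cat >> h.py <<'E'
def rect(p,c,zh=.042,s=2.5):
    z=np.load('pose.npz');A=z['A'];o=z['o']; n=int(120*s)
    g=(np.arange(n)/s-60)[::-1]/1000
    P=o+np.stack(np.broadcast_arrays(g[:,None],g[None,:],zh),-1)@A.T
    q=np.c_[P.reshape(-1,3),np.ones(n*n)]@c['world_to_cam'].T
    u=(c['fx']*q[:,0]/q[:,2]+c['cx']).reshape(n,n).astype(np.float32); v=(c['fy']*q[:,1]/q[:,2]+c['cy']).reshape(n,n).astype(np.float32)
    return cv2.remap(p,u,v,cv2.INTER_CUBIC)
E
python3 - <<'E'
from h import *
p,d,c=shot('scene'); c0=dict(np.load('scene0.npz'))
pt,dt,ct=shot('top')
a=cv2.resize(p[110:220,150:290],None,fx=2.8,fy=2.8,interpolation=3)
b=cv2.resize(pt[170:290,285:425],None,fx=2.8,fy=2.8,interpolation=3)[:300]
cv2.imwrite('pics/cmp.png',np.vstack([np.hstack([rect(c0['p'],c0),rect(p,c),np.zeros((300,184,3),np.uint8)])[:, :784],np.hstack([a[:300],b])]))
E
```

```text
(no output)
```

View pics/cmp.png

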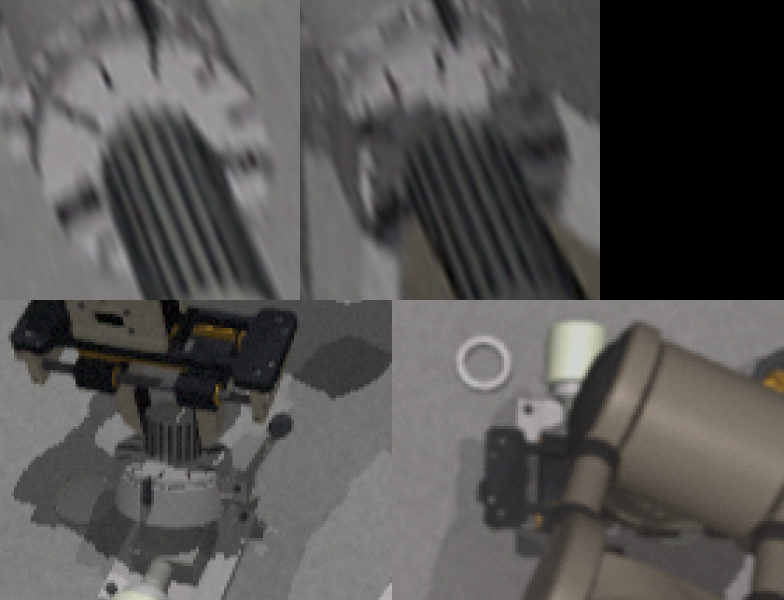

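The sleeve lines at (390,85) and (438,60) sit only slightly off their starting places, and the drive torque is large. I'll track the line angles numerically as the tool turns.

```bash
cat >> h.py <<'E'
def prof(p,c,lo=-45,hi=60):
    r=cv2.cvtColor(rect(p,c,s=5),cv2.COLOR_BGR2GRAY).astype(float)
    out=[]
    for a in range(lo,hi,3):  # ccw from head x
        t=np.radians(a); v=[r[int(300-R*5*np.cos(t)),int(300-R*5*np.sin(t))] for R in np.arange(37,43,.4)]
        out.append(int(np.mean(v)))
    return ' '.join(f'{a}:{v}' for a,v in zip(range(lo,hi,3),out))
E
cat > tr.py <<'E'
from h import *
p,d,c=shot('scene'); s=robot.observe(); print(s['torque'].round(2)); print(prof(p,c))
E
python3 -c "
from h import *
c0=dict(np.load('scene0.npz')); print(prof(c0['p'],c0))"
python3 tr.py
python3 -m handwheel '[0,0,0,0.1,0.3]'; python3 tr.py
python3 -m handwheel '[0,0,0,0.1,0.3]'; python3 tr.py
```

```text
-45:139 -42:128 -39:114 -36:101 -33:108 -30:131 -27:145 -24:145 -21:141 -18:142 -15:135 -12:134 -9:136 -6:119 -3:66 0:84 3:136 6:138 9:138 12:139 15:142 18:143 21:142 24:144 27:142 30:97 33:123 36:143 39:143 42:140 45:142 48:141 51:138 54:137 57:138
[ 0.49 -0.25 -0.95]
-45:71 -42:73 -39:84 -36:103 -33:115 -30:103 -27:84 -24:95 -21:125 -18:134 -15:129 -12:129 -9:126 -6:108 -3:102 0:124 3:104 6:93 9:121 12:131 15:132 18:132 21:131 24:135 27:132 30:135 33:134 36:115 39:80 42:124 45:134 48:131 51:129 54:130 57:129
time: 10.7
tool_pos: [0.4671, -0.1175, 0.1361]
tool_rot: [-3.141, 0.001, -3.073]
contact_force: [-6.2, -3.0, 4.5]
opening: 0.0432
grip_force: 60.0
[-0.47  0.09 -1.57]
-45:70 -42:72 -39:84 -36:104 -33:114 -30:103 -27:88 -24:98 -21:125 -18:136 -15:130 -12:128 -9:126 -6:110 -3:102 0:124 3:106 6:90 9:119 12:135 15:134 18:131 21:132 24:132 27:132 30:134 33:133 36:116 39:93 42:128 45:135 48:132 51:128 54:127 57:132
time: 10.85
tool_pos: [0.4667, -0.1185, 0.1361]
tool_rot: [-3.139, -0.0, -2.971]
contact_force: [-0.0, -3.6, 1.8]
opening: 0.0432
grip_force: 61.3
[-2.28  0.15 -0.83]
-45:67 -42:72 -39:84 -36:104 -33:123 -30:125 -27:105 -24:92 -21:109 -18:130 -15:132 -12:130 -9:125 -6:110 -3:102 0:122 3:119 6:117 9:84 12:125 15:137 18:133 21:133 24:132 27:132 30:133 33:135 36:136 39:113 42:90 45:123 48:131 51:126 54:128 57:132
```

```bash
for i in 1 2 3 4; do python3 -m handwheel '[0,0,0,0.1,0.3]' | grep -E "rot|grip"; python3 tr.py | sed 's/-45.*-9:/-9:/; s/ 45:.*//'; done
```

```text
tool_rot: [-3.138, -0.001, -2.871]
grip_force: 62.8
[-2.61  0.6  -0.9 ]
-9:127 -6:110 -3:101 0:122 3:132 6:130 9:132 12:121 15:77 18:130 21:131 24:131 27:132 30:131 33:133 36:133 39:132 42:133
tool_rot: [-3.137, -0.002, -2.771]
grip_force: 64.0
[-2.73  0.93 -0.83]
-9:111 -6:109 -3:103 0:121 3:118 6:132 9:133 12:134 15:137 18:126 21:76 24:135 27:133 30:129 33:132 36:132 39:132 42:130
tool_rot: [-3.136, -0.003, -2.671]
grip_force: 65.3
[-2.65  1.52 -0.7 ]
-9:99 -6:58 -3:80 0:122 3:123 6:129 9:130 12:136 15:133 18:135 21:132 24:126 27:78 30:131 33:134 36:133 39:132 42:132
tool_rot: [-3.136, -0.002, -2.571]
grip_force: 65.1
[-2.96  0.78 -1.08]
-9:127 -6:112 -3:78 0:78 3:127 6:131 9:131 12:131 15:135 18:134 21:134 24:135 27:133 30:118 33:85 36:130 39:132 42:130
```

```bash
python3 -m handwheel '[0,0,0,0,0.65, 0,0,0,0,0.65, 0,0,0,0,0.65, 0,0,20,0,0.65, 0,0,30,0,0.65, 0,0,40,0,0.65, -50,0,20,-0.14,0.65, -50,0,10,-0.14,0.65]';  python3 -m handwheel '[-50,0,0,-0.14,0.65, -20,0,0,-0.14,0.65, 0,0,0,-0.14,0.65]'
cat >> h.py <<'E'
def marks():
    p,d,c=shot('top'); r=cv2.cvtColor(rect(p,c,s=5),cv2.COLOR_BGR2GRAY).astype(float); out=[]
    for a in range(-180,180,30):
        row=[]
        for lo,hi in((29,34),(39,44)):
            m=[]
            for b in range(a-14,a+16,2):
                t=np.radians(b); m.append(np.mean([r[int(300-R*5*np.cos(t)),int(300-R*5*np.sin(t))] for R in np.arange(lo,hi,.4)]))
            row.append((int(np.median(m)-min(m)),int(np.argmin(m))*2-14))
        out.append((a,row))
    for o_ in out: print(o_)
    return rect(p,c,s=4)
E
python3 -c "
from h import *
cv2.imwrite('pics/rect3.png',marks())"
```

```text
time: 12.3
tool_pos: [0.3712, -0.117, 0.2551]
tool_rot: [-3.14, 0.001, -2.854]
contact_force: [-0.8, -0.6, 0.9]
opening: 0.06
grip_force: 0.0
time: 12.6
tool_pos: [0.2988, -0.1162, 0.2539]
tool_rot: [3.141, -0.001, 3.006]
contact_force: [0.9, -0.5, 0.5]
opening: 0.0595
grip_force: 0.0
(-180, [(3, -12), (24, 0)])
(-150, [(1, -10), (21, 0)])
(-120, [(11, 0), (38, 0)])
(-90, [(12, -14), (31, 0)])
(-60, [(33, 2), (44, 2)])
(-30, [(5, 0), (42, 2)])
(0, [(2, 0), (40, 0)])
(30, [(3, 0), (42, 0)])
(60, [(3, -2), (42, 0)])
(90, [(35, -2), (41, -2)])
(120, [(18, 14), (2, -8)])
(150, [(7, 2), (19, 2)])
```

View pics/rect3.png

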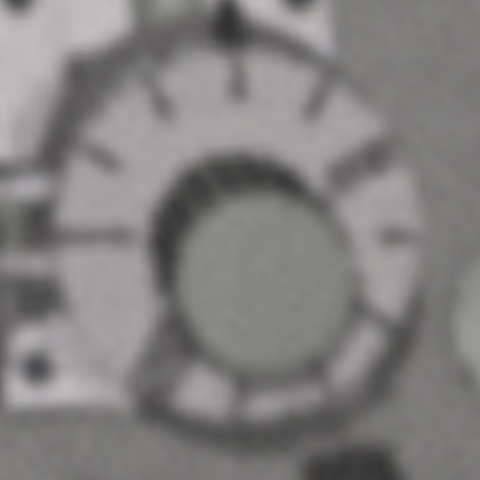

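The rectified view reads 3: line 0 at (95,235), double 5 at (360,165). The click happened in the second half of the stroke, once past alignment. So I'll start strokes aligned and carry on past.

```bash
python3 -m handwheel '[40,0,0,0.07,0.65, 45,0,-10,0.07,0.65, 45,0,-20,0,0.65, 38,-1,-22,0,0.65, 0,0,-22,0,0.65, 0,0,-22,0,0.65, 0,0,-22,0,0.65, 0,0,0,0,0.65]' 60;  python3 -m handwheel '[0,0,0,0,0.3, 0,0,0,0,0.3, 0,0,0,0,0.3, 0,0,0,0,0.3]'; python3 tr.py; for i in 1 2 3; do python3 -m handwheel '[0,0,0,0.1,0.3, 0,0,0,0.1,0.3]' | grep -E "pos|rot|grip"; python3 tr.py | sed 's/-45.*-9:/-9:/; s/ 45:.*//'; done
```

```text
time: 13.45
tool_pos: [0.4677, -0.1168, 0.133]
tool_rot: [3.139, -0.007, -3.127]
contact_force: [-0.1, 0.6, -0.3]
opening: 0.0597
grip_force: 0.0
time: 13.85
tool_pos: [0.47, -0.118, 0.1372]
tool_rot: [-3.141, 0.002, -3.129]
contact_force: [0.7, 2.9, 3.2]
opening: 0.0426
grip_force: 60.0
[ 0.31 -0.09 -0.11]
-45:69 -42:65 -39:64 -36:75 -33:98 -30:122 -27:134 -24:133 -21:131 -18:133 -15:130 -12:130 -9:126 -6:107 -3:61 0:80 3:130 6:133 9:128 12:133 15:135 18:137 21:135 24:134 27:132 30:92 33:117 36:135 39:134 42:131 45:132 48:130 51:121 54:121 57:115
tool_pos: [0.4702, -0.1175, 0.137]
tool_rot: [3.141, 0.003, -2.929]
grip_force: 61.1
[ 0.01  0.03 -1.5 ]
-9:126 -6:110 -3:104 0:112 3:68 6:105 9:131 12:133 15:134 18:135 21:133 24:133 27:134 30:135 33:135 36:92 39:114 42:132
tool_pos: [0.4696, -0.1181, 0.1373]
tool_rot: [-3.14, 0.001, -2.727]
grip_force: 63.8
[-0.71  0.04 -0.81]
-9:126 -6:109 -3:102 0:124 3:130 6:133 9:121 12:86 15:129 18:133 21:133 24:134 27:132 30:132 33:132 36:134 39:136 42:111
tool_pos: [0.4694, -0.1181, 0.138]
tool_rot: [-3.14, 0.001, -2.526]
grip_force: 64.3
[-0.5   0.27 -0.58]
-9:89 -6:96 -3:105 0:123 3:125 6:130 9:131 12:132 15:135 18:132 21:120 24:80 27:134 30:132 33:132 36:133 39:134 42:132
```

```bash
python3 -m handwheel '[0,0,0,0.1,0.3, 0,0,0,0,0.3, 0,0,0,0,0.65, 0,0,0,0,0.65, 0,0,0,0,0.65, 0,0,5,-0.13,0.65, 0,0,5,-0.13,0.65, 0,0,0,-0.13,0.65]'; python3 tr.py;  python3 -m handwheel '[0,0,0,-0.13,0.65, 0,0,0,-0.13,0.65, 0,0,-10,-0.05,0.65, 0,0,0,0,0.65, 0,0,0,0,0.3, 0,0,0,0,0.3, 0,0,0,0,0.3, 0,0,0,0,0.3]';  python3 tr.py
```

```text
time: 15.45
tool_pos: [0.4696, -0.1183, 0.1464]
tool_rot: [-3.141, 0.0, -2.825]
contact_force: [0.6, -0.5, -0.6]
opening: 0.0597
grip_force: 0.0
[ 0.01 -0.01 -0.07]
-45:63 -42:62 -39:64 -36:67 -33:77 -30:96 -27:118 -24:132 -21:131 -18:130 -15:129 -12:129 -9:125 -6:107 -3:59 0:76 3:117 6:135 9:131 12:133 15:134 18:135 21:133 24:135 27:131 30:92 33:115 36:134 39:133 42:131 45:131 48:131 51:129 54:129 57:127
time: 16.3
tool_pos: [0.4695, -0.118, 0.1363]
tool_rot: [-3.142, 0.0, -3.129]
contact_force: [0.7, 1.3, 0.9]
opening: 0.0428
grip_force: 60.0
[ 0.07 -0.08 -0.09]
-45:63 -42:61 -39:60 -36:62 -33:71 -30:91 -27:117 -24:133 -21:134 -18:134 -15:132 -12:131 -9:126 -6:108 -3:63 0:77 3:119 6:134 9:132 12:133 15:133 18:134 21:133 24:133 27:131 30:92 33:117 36:134 39:134 42:131 45:132 48:130 51:121 54:119 57:126
```

```bash
python3 -m handwheel '[0,0,0,0.1,0.3, 0,0,0,0.1,0.3, 0,0,0,0.1,0.3, 0,0,0,0.1,0.3, 0,0,0,0.1,0.3, 0,0,0,0.1,0.3, 0,0,0,0.1,0.3, 0,0,0,0,0.3]'|grep rot; python3 tr.py;  python3 -m handwheel '[0,0,0,0,0.65, 0,0,0,0,0.65, 0,0,0,0,0.65, 0,0,20,0,0.65, 0,0,30,0,0.65, 0,0,40,0,0.65, -50,0,20,-0.14,0.65, -50,0,10,-0.14,0.65]'|grep pos;  python3 -m handwheel '[-50,0,0,-0.14,0.65, -20,0,0,-0.14,0.65, 0,0,0,-0.14,0.65]'; python3 -c "
from h import *
marks()"
```

```text
tool_rot: [-3.14, -0.0, -2.426]
[-0.43  0.9  -0.36]
-45:63 -42:55 -39:52 -36:57 -33:66 -30:73 -27:84 -24:105 -21:125 -18:132 -15:131 -12:107 -9:90 -6:71 -3:66 0:113 3:127 6:133 9:132 12:131 15:132 18:133 21:132 24:121 27:82 30:132 33:133 36:134 39:134 42:131 45:131 48:131 51:128 54:120 57:100
tool_pos: [0.374, -0.1185, 0.2558]
time: 18.3
tool_pos: [0.3015, -0.1176, 0.2545]
tool_rot: [-3.141, -0.0, -3.137]
contact_force: [0.3, 0.1, 0.6]
opening: 0.06
grip_force: 0.0
(-180, [(6, -8), (11, 14)])
(-150, [(3, -14), (8, -6)])
(-120, [(7, 0), (34, 0)])
(-90, [(17, -14), (32, 0)])
(-60, [(3, 2), (39, 0)])
(-30, [(3, 0), (35, 0)])
(0, [(35, 0), (37, 2)])
(30, [(4, 0), (44, 0)])
(60, [(2, 0), (42, 0)])
(90, [(2, 0), (44, 0)])
(120, [(4, 14), (38, -2)])
(150, [(15, -2), (40, 0)])
```

The marks read 5: the long line is at 0°, and 0 itself is at 150°. Two more strokes.

```bash
python3 -m handwheel '[40,0,0,0,0.65, 45,0,-10,0,0.65, 45,0,-20,0,0.65, 38,0,-22,0,0.65, 0,0,-22,0,0.65, 0,0,-22,0,0.65, 0,0,-22,0,0.65, 0,0,0,0,0.65]' 60;  python3 -m handwheel '[0,0,0,0,0.3, 0,0,0,0,0.3, 0,0,0,0,0.3, 0,0,0,0,0.3]'|grep -E "pos|grip"; python3 -m handwheel '[0,0,0,0.1,0.3, 0,0,0,0.1,0.3, 0,0,0,0.1,0.3, 0,0,0,0.1,0.3, 0,0,0,0.1,0.3, 0,0,0,0.1,0.3, 0,0,0,0.1,0.3, 0,0,0,0,0.3]'|grep rot; python3 tr.py; python3 -m handwheel '[0,0,0,0,0.65, 0,0,0,0,0.65, 0,0,0,0,0.65, 0,0,5,-0.14,0.65, 0,0,5,-0.14,0.65, 0,0,0,-0.14,0.65, 0,0,0,-0.14,0.65, 0,0,0,-0.14,0.65]'; python3 tr.py
```

```text
time: 19.15
tool_pos: [0.4704, -0.1172, 0.1335]
tool_rot: [3.139, -0.006, -3.127]
contact_force: [-0.2, -0.4, 0.5]
opening: 0.0597
grip_force: 0.0
tool_pos: [0.4726, -0.118, 0.1376]
grip_force: 60.0
tool_rot: [3.141, 0.002, -2.427]
[ 1.09  0.3  -0.51]
-45:71 -42:67 -39:57 -36:51 -33:57 -30:69 -27:74 -24:78 -21:92 -18:107 -15:114 -12:124 -9:129 -6:97 -3:65 0:98 3:117 6:129 9:130 12:133 15:135 18:135 21:134 24:129 27:72 30:115 33:91 36:114 39:131 42:130 45:132 48:129 51:125 54:129 57:130
time: 21.2
tool_pos: [0.4719, -0.1185, 0.1465]
tool_rot: [-3.141, 0.0, -3.135]
contact_force: [0.4, -0.3, 0.2]
opening: 0.0597
grip_force: 0.0
[ 0.01  0.05 -0.  ]
-45:69 -42:66 -39:66 -36:77 -33:101 -30:124 -27:136 -24:136 -21:132 -18:132 -15:130 -12:130 -9:126 -6:109 -3:64 0:79 3:120 6:131 9:130 12:133 15:136 18:133 21:134 24:129 27:92 30:116 33:92 36:115 39:132 42:132 45:129 48:125 51:121 54:116 57:99
```

```bash
python3 -m handwheel '[-3,0,-5,0,0.65, 0,0,-5,0,0.65, 0,0,0,0,0.65, 0,0,0,0,0.3, 0,0,0,0,0.3, 0,0,0,0,0.3, 0,0,0,0,0.3]'|grep -E "pos|grip"; python3 -m handwheel '[0,0,0,0.1,0.3, 0,0,0,0.1,0.3, 0,0,0,0.1,0.3, 0,0,0,0.1,0.3, 0,0,0,0.1,0.3, 0,0,0,0.1,0.3, 0,0,0,0.1,0.3, 0,0,0,0,0.3]'|grep rot; python3 tr.py; python3 -m handwheel '[0,0,0,0,0.65, 0,0,0,0,0.65, 0,0,0,0,0.65, 0,0,20,0,0.65, 0,0,30,0,0.65, 0,0,40,0,0.65, -50,0,20,-0.14,0.65, -50,0,10,-0.14,0.65]'|grep pos;  python3 -m handwheel '[-50,0,0,-0.14,0.65, -20,0,0,-0.14,0.5, 0,0,0,-0.14,0.2]'; python3 -c "
from h import *
cv2.imwrite('pics/rect4.png',marks())"
```

```text
tool_pos: [0.469, -0.118, 0.1365]
grip_force: 59.9
tool_rot: [-3.14, -0.003, -2.426]
[-1.56  1.38 -0.38]
-45:66 -42:62 -39:58 -36:56 -33:62 -30:80 -27:104 -24:122 -21:132 -18:136 -15:131 -12:131 -9:126 -6:83 -3:70 0:121 3:126 6:131 9:130 12:130 15:134 18:133 21:135 24:132 27:118 30:88 33:133 36:134 39:132 42:133 45:134 48:134 51:131 54:123 57:109
tool_pos: [0.3736, -0.1183, 0.2561]
time: 23.9
tool_pos: [0.3012, -0.1175, 0.2549]
tool_rot: [-3.141, -0.0, -3.136]
contact_force: [0.1, 0.8, -0.3]
opening: 0.0479
grip_force: 0.0
(-180, [(9, -8), (28, 0)])
(-150, [(2, -14), (19, 0)])
(-120, [(3, 0), (7, -10)])
(-90, [(8, -4), (18, -4)])
(-60, [(10, -14), (38, 0)])
(-30, [(6, 0), (40, 0)])
(0, [(2, 2), (41, 0)])
(30, [(3, 0), (43, 0)])
(60, [(28, 0), (51, 2)])
(90, [(2, 0), (43, 0)])
(120, [(5, 14), (38, -2)])
(150, [(16, 14), (39, 0)])
```

View pics/rect4.png

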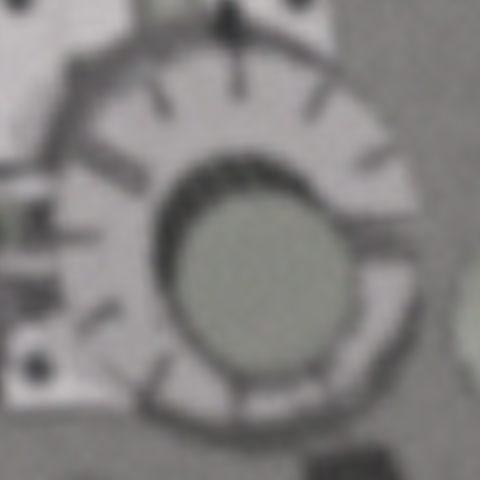

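It reads 7: short line at the fin (237,75), double 5 at (110,165) 60° ccw, triple 10 at (385,237). Now I bring the gripper to the raised lever.

```bash
python3 -m handwheel '[14,7,-3,-0.137,0.5, 14,7,-3,-0.137,0.5, 14,7,-3,-0.137,0.5, 14,7,-3,-0.137,0.5, 14,7,-3,-0.137,0.5, 14,7,-3,-0.137,0.5, 14,7,-3,-0.137,0.5, 14,7,-3,-0.137,0.5]' 15|grep pos;  python3 -m handwheel '[14,7,-3,-0.137,0.5, 14,7,-3,-0.137,0.5, 14,7,-3,-0.137,0.5, 12,8,-3,-0.137,0.5, 0,0,0,0,0.5, 0,0,0,0,0.5]'; python3 -c "
from h import *
z=np.load('pose.npz');A=z['A'];o=z['o']
f=lambda t:np.array([0,.058+.06*np.cos(t),.03+.06*np.sin(t)])
print(o+A@f(1.1))
for k in range(8): print((A@(f(1.1*(7-k)/8)-f(1.1*(8-k)/8))*1000).round(1))
"
```

```text
tool_pos: [0.4164, -0.0615, 0.2303]
time: 25.35
tool_pos: [0.4693, -0.0328, 0.2183]
tool_rot: [-3.14, -0.0, 1.516]
contact_force: [0.2, -0.1, -1.3]
opening: 0.0458
grip_force: 0.0
[ 0.46687888 -0.031039    0.1457661 ]
[ 2.2  7.  -3.8]
[ 2.6  6.3 -4.7]
[ 2.9  5.5 -5.4]
[ 3.1  4.6 -6.1]
[ 3.3  3.6 -6.6]
[ 3.4  2.6 -7. ]
[ 3.5  1.5 -7.3]
[ 3.5  0.4 -7.5]
```

```bash
python3 -m handwheel '[-2,2,-20,0,0.5, 0,0,-20,0,0.5, 0,0,-20,0,0.5, 0,0,-13,0,0.5, 0,0,0,0,0.5, 0,0,0,0,0.1, 0,0,0,0,0.1, 0,0,0,0,0.1]' 15|grep -E "pos|force"; python3 -m handwheel '[0,0,0,0,0.1, 0,0,0,0,0.1]' 15; python3 -m handwheel '[2.2,7,-3.8,0,0.1, 2.6,6.3,-4.7,0,0.1, 2.9,5.5,-5.4,0,0.1, 3.1,4.6,-6.1,0,0.1, 3.3,3.6,-6.6,0,0.1, 3.4,2.6,-7,0,0.1, 3.5,1.5,-7.3,0,0.1, 3.5,0.4,-7.5,0,0.1]' 20; python3 -m handwheel '[0,0,0,0,0.1, 0.5,0,-2,0,0.1, 0.5,0,-2,0,0.1, 0,0,0,0,0.1]'
```

```text
tool_pos: [0.4678, -0.0312, 0.1467]
contact_force: [0.1, 0.0, 0.6]
grip_force: 0.0
time: 26.35
tool_pos: [0.4672, -0.0309, 0.1463]
tool_rot: [3.142, -0.0, 1.51]
contact_force: [-2.3, 0.9, 4.3]
opening: 0.0193
grip_force: 14.3
time: 27.15
tool_pos: [0.491, 0.0013, 0.0963]
tool_rot: [-3.139, -0.001, 1.51]
contact_force: [-5.6, -0.2, 1.4]
opening: 0.0182
grip_force: 20.0
time: 27.55
tool_pos: [0.492, 0.0011, 0.0935]
tool_rot: [-3.14, -0.001, 1.51]
contact_force: [-7.8, 2.8, 4.6]
opening: 0.018
grip_force: 20.0
```

```bash
python3 -m handwheel '[0,0,0,0,0.5, 0,0,0,0,0.5, 0,0,0,0,0.5, 0,0,20,0,0.5, 0,0,25,0,0.2, 0,0,0,0,0, 0,0,0,0,0, 0,0,0,0,0]'; python3 -m handwheel '[0,0,0,0,0, 0,-2,-9,0,0, 0,0,-5,0,0, 0,0,0,0,0]'; for i in 1 2; do python3 -m handwheel '[0,0,-3,0,0, 0,0,0,0,0]'|grep -E "pos|force"; done
```

```text
time: 28.35
tool_pos: [0.4926, 0.0004, 0.1377]
tool_rot: [-3.141, -0.0, 1.51]
contact_force: [-0.1, 0.8, -0.9]
opening: 0.0185
grip_force: 0.0
time: 28.75
tool_pos: [0.4921, -0.0015, 0.123]
tool_rot: [-3.139, -0.0, 1.51]
contact_force: [-0.2, 1.2, 0.4]
opening: 0.0002
grip_force: 0.0
tool_pos: [0.493, -0.0015, 0.1213]
contact_force: [-0.7, 0.3, 1.9]
grip_force: 0.6
tool_pos: [0.4934, -0.0015, 0.1196]
contact_force: [-2.8, 0.9, 12.5]
grip_force: 5.7
```

```bash
python3 -m handwheel '[0,0,20,0,0, 0,0,40,0,0, 0,30,40,0,0, 0,45,10,0,0.3, 0,45,0,0,0.3, 0,45,0,0,0.3, 0,0,0,0,0.3]'
python3 - <<'E'
from h import *
marks(); z=np.load('pose.npz');A=z['A'];o=z['o']
for n in('scene','top'):
    p,d,c=shot(n); Q=(cloud(d,c)-o)@A
    m=(np.linalg.norm(Q-[0,.118,.03],axis=-1)<.016)&(d>0); q=Q[m]; print(n,q.mean(0),len(q),q.min(0),q.max(0))
    if n=='scene': s=cv2.resize(p[90:270,60:480],None,fx=1.9,fy=1.9)
    else: cv2.imwrite('pics/fin.png',np.vstack([s,cv2.resize(p[160:290,140:460],(798,250))])[:598])
E
```

```text
time: 29.85
tool_pos: [0.4923, 0.1681, 0.2285]
tool_rot: [3.141, -0.002, 1.515]
contact_force: [0.5, -0.2, 0.1]
opening: 0.0258
grip_force: 0.0
(-180, [(8, -6), (29, 0)])
(-150, [(2, -12), (19, 0)])
(-120, [(3, 2), (8, -10)])
(-90, [(12, -4), (19, -4)])
(-60, [(8, -14), (40, 2)])
(-30, [(5, 0), (43, 0)])
(0, [(3, 0), (45, 0)])
(30, [(3, 0), (46, 0)])
(60, [(31, 0), (53, 0)])
(90, [(3, 0), (43, 0)])
(120, [(3, 14), (40, -2)])
(150, [(15, 14), (42, 0)])
scene [0.00484127 0.11681011 0.03361746] 73 [-0.00844641  0.10351773  0.02468247] [0.01067433 0.12587317 0.03956933]
top [0.00189947 0.11592982 0.0334087 ] 67 [-0.00758249  0.10269593  0.02444326] [0.00924753 0.12618707 0.03774745]
```

View pics/fin.png

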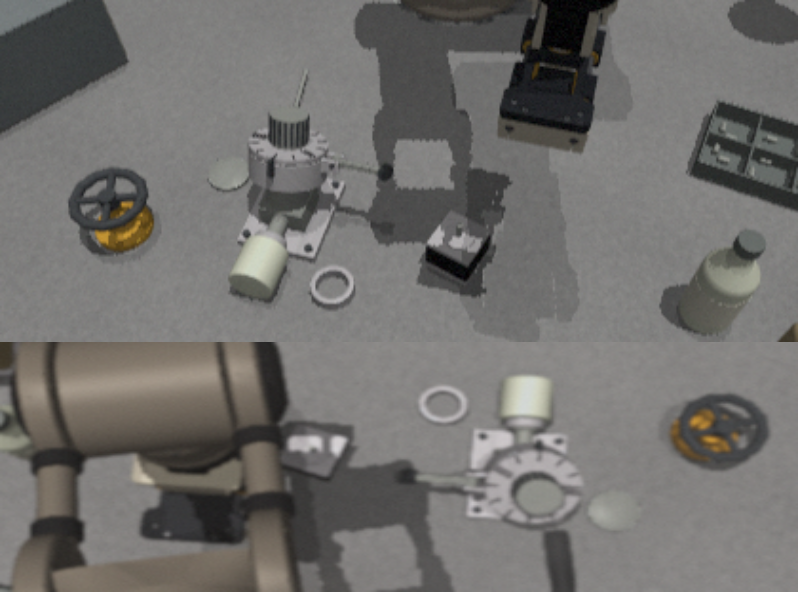

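The final view shows the lever down with its finger piece at (385,172), the sleeve on 7, the bystanders as they were and the arm clear.

```bash
python3 -c "
from cell import robot
print(robot.hand_in())"
```

```text
the job is handed in; nothing more can be done
None
```

The job is handed in after about 30 s of robot time: I raised the lever fully, turned the sleeve from mark 2 to mark 7 without passing it, and pressed the lever home with about 12 N; the final pictures show mark 7 at the fin, the lever down and nothing else moved.

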